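# Present a bottle's barcode to the till scanner

### The arm

A 6-joint arm with a two-finger parallel gripper is mounted at the origin on the work surface. World frame = base frame: x ahead of the robot, y to its left, z up, the work surface at z = 0. Lengths are in m, angles in rad, forces in N, time in s.
With the tool pointing down it reaches from about 0.4 to 0.825 m from the base axis. Payload 7 kg.
Tool frame: the origin (TCP) lies midway between the tips of the shut fingers; the grasp point (between the pads) lies 19 mm behind it; z points along the fingers, y is the line along which they close (so a half turn about z gives the same grasp; the last joint's range is limited). The gripper opens to 85 mm and grips with 20 to 120 N. Pads are 22 mm wide; open, the fingers measure 114 mm over their backs; the gripper's body (76 mm by 85 mm) begins 54 mm behind the grasp point. The pads swing forward as they close: fully open they stand 13 mm farther back than shut.
Start: joints at [-0.832, 0.359, 0.012, 0, -1.224, -0.288], TCP at [0.294, -0.608, 0.231] pointing down, gripper open.
Joint ranges: [-3.07, 3.07], [-1.43, 2.12], [-1.02, 1.25], [-3.03, 1.67], [-3.05, -0], [-3.03, 3.03]. Speed limits (rad/s): [2.39, 2.39, 3.01, 3.14, 3.14, 3.14].

### API

Orientations are given as [roll, pitch, yaw] about the fixed x, y, z axes, in that order (R = Rz(yaw) Ry(pitch) Rx(roll)).
In Python, from cell import robot gives the robot as it stands. The module is installed in compiled form; this text tells all that it offers.
- The arm moves only by the shell command python3 -m jog 'ROWS' [FORCE]. ROWS is JSON, a list of rows, each an object of numbers: "dx", "dy", "dz": the shift along the tool's x, y, z in units of 100 mm (1.0 is 100 mm); "spin": the turn about the tool's z in units of pi rad (1.0 is pi rad); "gripper": the finger opening in mm, from 0 to 85.4. A call has 1 to 5 rows; each row shifts and turns the commanded pose from where the row before left it, along the tool's axes as they then stand; what a row does not reach is not made up. A row lasts 1/8 s, in which the tool goes at most 62.5 mm and 10.7 degrees, less where a joint would pass 70% of its speed; a pose out of reach is approached as far as the arm can. A call with a number of a shift or a turn outside -1 to 1 is refused whole. A call with a gripper value outside its range is refused whole. The fingers move at their own pace and stop on an object; FORCE is the grip in N (left out, the last holds). Time passes only in rows, so rows that do not move let the fingers close. It gives the time, the measured TCP pose, the force, the opening and the grip force at its end, in the units of the state.
- robot.get_obs(): the state, without advancing time (a new reading comes with each control period).
- robot.read_camera(name): name is "side" or "top"; returns (picture, depth): 420x560x3 uint8, red, green, blue; 420x560 float32, m along the optical axis (not along the pixel's ray), 0 where there is no reading.
- robot.camera_info(name): a dict with "mtx" (3x3 intrinsics, pixels), "origin" and "attitude" of the camera in the world. Camera axes: x right, y down, z forward; pixel columns grow to the right and rows downward; lengths in m; the calibration is good to about 2 mm. A picture is of the moment at which its call begins. camera_info takes no time and is no camera call.
- robot.hand_in(): hands the job in; it is judged then, once.
The state is a dict: "t": time; "q": joint angles; "qvel": joint speeds; "joint_efforts": joint torques, N m; "tcp_pos": TCP position; "orientation": TCP orientation; "wrist_force": force on the tool from outside, world axes, zero at the start; "wrist_torque": the same for the moment, N m; "width": opening from 0.0 (shut) to 1.0 (fully open); "gripper_force": force on a finger pad.
Only numpy, scipy, OpenCV 4.12 (cv2) and the standard library are available. Lean on these libraries where they do the work, as an engineer would, in place of code of your own. Each camera call takes 0.05 s, during which the arm holds its last target. There are 200 camera calls.

### The job

The dark green bottle with the silver cap lies on the counter mat with its barcode turned away from above. Roll it along the counter until the barcode faces straight up, let it lie still, then pick it up and carry it level, barcode always on top, to the scanner, and finish while holding it there, still and level, with the barcode in the middle of the scanner's view and about 100 mm from its window. Do not touch the scanner or disturb the other products.

Things in the scene. Friction and masses are not known exactly. Their poses are not given: they have to be found in the camera images.
- bottle: Rigid dark green bottle, 50 mm in diameter, 160 mm long plus a silver cap (205 mm in all), about 0.28 kg, lying on the counter (z = 0), axis 25 mm high. Origin on the axis near the centre of mass, 90 mm from the foot. Own z runs along it to the foot, which starts pointing to +x within 0.4 rad; own x points out through the barcode. It rolls without slipping, 25 mm per rad, and soon stops by itself.
- barcode (a point): Middle of the barcode: black bars on a white patch 46 mm long, 40 mm around the bottle. It lies on the surface, 60 mm from the bottle's origin towards the foot and 25 mm off the axis; same axes as the bottle. At the start it faces one side, down, the other side or anything between, never up. Opposite it is the front label, white with a green block.
- scanner: Barcode scanner, fixed: grey head 74 mm wide, 62 high, 65 deep on a steel gooseneck 0.36 m high; its black foot, 120 mm across, stands 85 mm behind the window and 120 mm to its left (own +y). Origin in the middle of the dark red window, 0.29 m up. Own x: line of sight, towards the robot and 50 degrees below level; y is level. Reads a barcode 50 to 150 mm ahead, within 30 mm of the line of sight.
- cream_jar: Other product to leave alone: lilac cream jar, 66 mm in diameter, 50 mm high, standing. Origin at the middle of its underside. It swaps places with the other two products.
- tonic: Other product to leave alone: small dark green tonic bottle with white cap, 42 mm in diameter, 125 mm high, standing. Origin at the middle of its underside.
- pump_bottle: Other product to leave alone: brown pump bottle with black pump head, 58 mm in diameter, 180 mm high, standing. Origin at the middle of its underside.
Mind the look-alikes: they are no part of the job. Leave any blue or red look-alike of the bottle alone.

How it is judged:
On the way, in this order (a step that is already met when the one before it is completed fails the run):
1. the bottle has been rolled along the counter so that its barcode faces up, and lies still on the counter (angle between bottle's own x axis and vertical below 0.3 rad and height (world z) of bottle below 0.03 m and distance of bottle from where it was at the start of the episode above 0.012 m and linear speed of bottle below 0.02 m/s), for 0.3 s.
2. the bottle is lifted clear of the counter, level, barcode on top (height (world z) of bottle above 0.06 m and angle between bottle's own x axis and vertical below 0.4 rad and angle between bottle's own z axis and vertical between 1.37 and 1.77 rad and contact force between bottle and the fingers above 1 N), for 0.2 s.
At the end, for the whole second after the job is handed in: The barcode's middle is 50 to 150 mm in front of the window and within 30 mm of the line of sight in each cross direction; barcode faces up within 17 degrees, bottle level within 8 degrees, still, carried by the fingers alone; other products within 20 mm of their starts (x of barcode in the frame of scanner between 0.05 and 0.15 m and y of barcode in the frame of scanner between -0.03 and 0.03 m and z of barcode in the frame of scanner between -0.03 and 0.03 m and angle between bottle's own x axis and vertical below 0.3 rad and angle between bottle's own z axis and vertical between 1.43 and 1.71 rad and height (world z) of bottle above 0.1 m and contact force between bottle and the fingers above 1 N and contact force between bottle and scanner below 0.5 N and linear speed of bottle below 0.02 m/s and angular speed of bottle below 0.2 rad/s and distance of each of cream_jar, tonic, pump_bottle from where it was at the start of the episode below 0.02 m); the arm keeps its last pose, push and grip.
It fails at once if the bottle is off the counter with its barcode more than 35 degrees from facing up (height (world z) of bottle above 0.06 m and angle between bottle's own x axis and vertical above 0.6 rad).
It fails at once if the lifted bottle is tipped more than 20 degrees from level (height (world z) of bottle above 0.06 m and (angle between bottle's own z axis and vertical below 1.22 rad or angle between bottle's own z axis and vertical above 1.92 rad)).
It fails at once if the scanner is touched (more than 2 N) (contact force between scanner and anything else above 2 N).
It fails at once if another product is moved more than 20 mm (distance of any of cream_jar, tonic, pump_bottle from where it was at the start of the episode above 0.02 m).
It also fails if it takes over 51 s, if anything falls off the work surface, if the arm or the gripper's body presses on something with over 40 N, if the wrist force passes 120 N, or if a joint passes its speed limit or range.

## Working session

There is one attempt and no reset: what is moved stays moved. The work goes in short steps, Python scripts to look and compute and a shell command to move; the robot and the scene stay as the last step left them, time stands still between calls to the robot, and variables do not carry over. Pictures are saved under pics/ and viewed, at most 10 in all, crops included, and the job is handed in when it is done.

```bash
mkdir -p pics
python3 - <<'E'
from cell import robot
import cv2,numpy as np
for n in("side","top"):
    p,d=robot.read_camera(n); np.savez("%s0.npz"%n,p=p,d=d)
    cv2.imwrite("pics/%s0.png"%n,p[:,:,::-1])
    print(n,robot.camera_info(n))
print(robot.get_obs())
E
```

```text
side {'mtx': array([[501.62890726,   0.        , 282.41272906],
       [  0.        , 501.62890726, 204.96998346],
       [  0.        ,   0.        ,   1.        ]]), 'origin': array([0.0544954 , 0.67525406, 0.79986907]), 'attitude': array([-2.20158457, -0.01113507, -2.53428063])}
top {'mtx': array([[495.58945878,   0.        , 278.56958089],
       [  0.        , 495.58945878, 218.80203492],
       [  0.        ,   0.        ,   1.        ]]), 'origin': array([ 0.35251484, -0.02321294,  1.20422192]), 'attitude': array([-2.98377079,  0.01263427, -1.59096196])}
{'t': 0.1, 'q': array([-8.31911181e-01,  3.59347423e-01,  1.11662464e-02, -2.68369813e-04,
       -1.22406068e+00, -2.88092248e-01]), 'qvel': array([-0.00024142, -0.00230031,  0.00213654,  0.00111722,  0.00051854,
        0.00039578]), 'joint_efforts': array([-1.81527663e-03, -5.84766555e+01,  2.94110155e+01,  6.95467070e+00,
       -3.17058606e-03, -4.94807310e-06]), 'tcp_pos': array([ 0.29387393, -0.60722338,  0.23045065]), 'orientation': array([ 3.14013502e+00, -1.68841337e-04, -2.69089102e+00]), 'wrist_force': array([-0.70310361, -0.57829116, -0.89746163]), 'wrist_torque': array([-0.00167173,  0.08061028, -0.0306628 ]), 'gripper_force': 0.0, 'width': 0.9988577173703957}
```

View pics/side0.png

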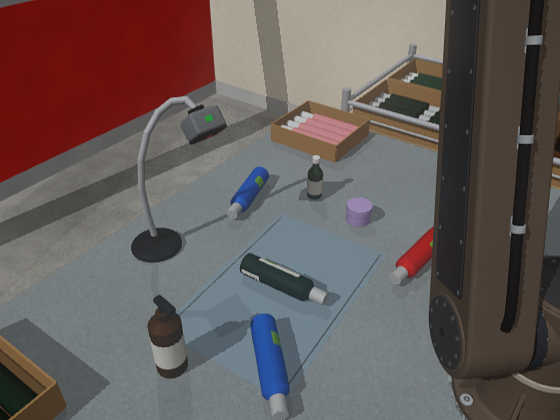

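View pics/top0.png

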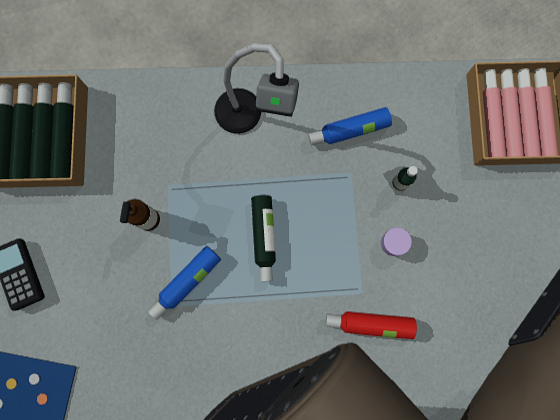

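The top view shows the bottle at about (263,238), foot up at (262,196) and cap down at (265,278). Its front label is on the -y upper side. The side view shows the white barcode patch on the +y side at about (251,272).

```bash
cat > h.py <<'E'
from cell import robot
import cv2,numpy as np
from scipy.spatial.transform import Rotation as Ro
def cam(n):
    i=robot.camera_info(n); return i["mtx"],np.array(i["origin"]),Ro.from_euler("xyz",i["attitude"]).as_matrix()
def ray(n,uv):
    K,o,R=cam(n); d=np.c_[np.atleast_2d(uv),np.ones(len(np.atleast_2d(uv)))]@np.linalg.inv(K).T
    return o,d@R.T
def onplane(n,uv,z):
    o,d=ray(n,uv); return o+d*((z-o[2])/d[:,2])[:,None]
def cloud(n,d,mask):
    v,u=np.nonzero(mask&(d>0)); o,r=ray(n,np.c_[u,v]); return o+r*d[v,u][:,None],u,v
E
python3 - <<'E'
from h import *
S=np.load("side0.npz");T=np.load("top0.npz")
a=cv2.resize(S["p"][240:310,230:340],None,fx=7,fy=7,interpolation=cv2.INTER_CUBIC)[:300*2]
b=cv2.resize(T["p"][185:290,235:295],None,fx=5,fy=5,interpolation=cv2.INTER_CUBIC)
cv2.imwrite("pics/sc.png",a[:,:,::-1]);cv2.imwrite("pics/tc.png",b[:,:,::-1])
# bottle cloud by depth: points 8mm..60mm above counter near bottle
m=np.zeros((420,560),bool);m[185:290,240:290]=1
P,u,v=cloud("top",T["d"],m)
k=(P[:,2]>.012);P=P[k]
print(len(P),P.min(0),P.max(0),np.percentile(P[:,2],[5,50,95,99]))
c,ang=P[:,:2].mean(0),None
r=cv2.minAreaRect((P[:,:2]*1000).astype(np.float32));print(r)
# scanner head
K=[("green",)]
g=T["p"].astype(int)
m=np.zeros((420,560),bool);m[70:118,254:302]=1
P,u,v=cloud("top",T["d"],m);k=P[:,2]>.2;print("head",P[k].min(0),P[k].max(0))
m=np.zeros((420,560),bool);m[100:145,178:230]=1
P,u,v=cloud("side",S["d"],m);k=(P[:,2]>.2)&(P[:,0]<.9);print("head side",P[k].min(0),P[k].max(0))
E
```

```text
1654 [ 0.39261428 -0.00182164  0.01220187] [0.5986725  0.05405803 0.05511451] [0.02942474 0.04323577 0.04993691 0.05157928]
((495.3485107421875, 24.939319610595703), (204.6605987548828, 50.6811408996582), 2.83845591545105)
head [ 0.69285367 -0.05720235  0.29291973] [0.77546939 0.02381771 0.35133482]
head side [ 0.68928306 -0.05026146  0.27636788] [0.79389202 0.02549283 0.35653298]
```

View pics/sc.png

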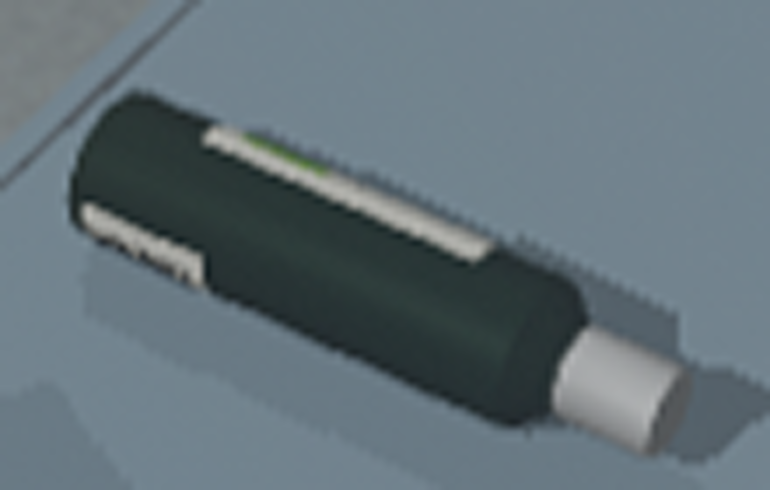

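View pics/tc.png

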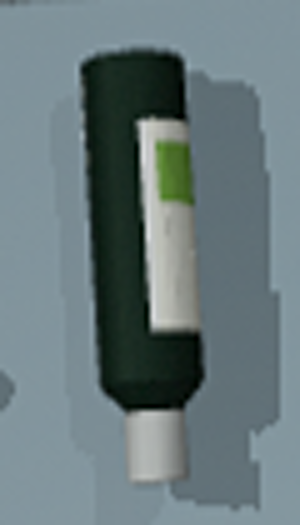

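The side crop shows the barcode's upper edge on the low +y side near the foot. The top crop shows the front label (green block) on the upper -y side. Next I'll turn the white edges into roll angles by intersecting rays with the cylinder.

```bash
cat >> h.py <<'E'
def axis(T,box):
    """bottle axis from the top depth: centre, unit dir to foot (+x)"""
    m=np.zeros((420,560),bool);m[box[0]:box[1],box[2]:box[3]]=1
    P,u,v=cloud("top",T[1],m);P=P[(P[:,2]>.012)&(P[:,2]<.07)]
    (c,s,a)=cv2.minAreaRect((P[:,:2]*1000).astype(np.float32))
    a=np.deg2rad(a if s[0]>s[1] else a-90)
    d=np.array([np.cos(a),np.sin(a),0]); d*=np.sign(d[0])
    q=np.array([*c,25.])/1000
    s=(P-q)@d; foot=np.percentile(s,99.8)
    return q+d*(foot-.09),d,s.max()-s.min()
def cyl(n,uv,o,d,r=.025):
    """ray-cylinder hits: distance along axis from origin to foot, angle from up, + towards +y"""
    c,k=ray(n,uv); k=k/np.linalg.norm(k,axis=1)[:,None]
    w=c-o; a=k-(k@d)[:,None]*d; b=w-(w@d)*d
    A=(a*a).sum(1);B=a@b;C=b@b-r*r;D=B*B-A*C
    t=(-B-np.sqrt(np.where(D>0,D,np.nan)))/A
    p=w+k*t[:,None]; l=np.cross([0,0,1],d)
    return p@d,np.arctan2(p@l,p[:,2])
E
python3 - <<'E'
from h import *
S=np.load("side0.npz");T=np.load("top0.npz")
o,d,L=axis((T["p"],T["d"]),(185,290,240,290));print(o,d,L,"yaw",np.arctan2(d[1],d[0]))
for n,A in(("side",S["p"]),("top",T["p"])):
    m=(A.min(2)>100)|((A[:,:,1].astype(int)-A[:,:,2]>40));v,u=np.nonzero(m)
    h,a=cyl(n,np.c_[u,v],o,d)
    k=np.isfinite(h)&(h>-.05)&(h<.088)
    h,a=h[k],a[k]
    for lo in np.arange(-.05,.09,.01):
        q=(h>=lo)&(h<lo+.01)
        if q.any():
            s=np.sort(a[q]); print(n,round(lo,2),len(s),np.round(s[[0,-1]],2), "biggest gap",np.round((lambda g:(s[g],s[g+1]))(np.diff(s).argmax()),2) if len(s)>1 else "")
E
```

```text
[0.50652948 0.02549368 0.025     ] [0.99877313 0.04952014 0.        ] 0.20466060593873114 yaw 0.049540401397330604
side -0.05 9 [-0.64 -0.07] biggest gap [-0.64 -0.48]
side -0.04 15 [-0.69 -0.08] biggest gap [-0.69 -0.53]
side -0.03 13 [-0.81 -0.11] biggest gap [-0.81 -0.61]
side -0.02 16 [-0.73 -0.07] biggest gap [-0.66 -0.55]
side -0.01 13 [-0.63 -0.1 ] biggest gap [-0.58 -0.47]
side 0.0 13 [-0.68 -0.08] biggest gap [-0.68 -0.53]
side 0.01 15 [-0.78 -0.09] biggest gap [-0.78 -0.6 ]
side 0.02 13 [-0.72 -0.08] biggest gap [-0.65 -0.54]
side 0.03 23 [-0.58  2.18] biggest gap [-0.09  1.34]
side 0.04 29 [-0.68  1.96] biggest gap [-0.12  1.33]
side 0.05 18 [-0.76  1.73] biggest gap [-0.08  1.36]
side 0.06 16 [1.35 1.89] biggest gap [1.78 1.89]
side 0.07 15 [1.33 1.76] biggest gap [1.69 1.76]
side 0.08 4 [0.92 1.65] biggest gap [0.92 1.31]
top -0.05 19 [-1.21 -0.1 ] biggest gap [-1.21 -1.01]
top -0.04 40 [-1.29 -0.11] biggest gap [-1.23 -1.05]
top -0.03 44 [-1.4  -0.14] biggest gap [-1.31 -1.11]
top -0.02 47 [-1.5  -0.07] biggest gap [-1.44 -1.17]
top -0.01 41 [-1.26 -0.1 ] biggest gap [-1.18 -1.03]
top 0.0 40 [-1.35 -0.12] biggest gap [-1.28 -1.09]
top 0.01 38 [-1.38 -0.07] biggest gap [-1.38 -1.14]
top 0.02 41 [-1.21 -0.08] biggest gap [-1.16 -1.  ]
top 0.03 46 [-1.29 -0.1 ] biggest gap [-1.23 -1.05]
top 0.04 38 [-1.4  -0.13] biggest gap [-1.31 -1.1 ]
top 0.05 20 [-1.44 -0.07] biggest gap [-1.44 -1.13]
```

Barcode direction is about +2.10 rad from up, towards +y. The label edges agree with that, so the bottle must roll about 52 mm towards -y. Next I'll measure the scanner and the products.

Run:
```python
from h import *
S=np.load("side0.npz");T=np.load("top0.npz")
for n,A,box in(("top",T,(70,118,254,302)),("side",S,(100,145,178,230))):
    m=np.zeros((420,560),bool);m[box[0]:box[1],box[2]:box[3]]=1
    P,u,v=cloud(n,A["d"],m);k=(P[:,2]>.24)&(P[:,0]<.85);P=P[k];u=u[k];v=v[k]
    # RANSAC planes
    rng=np.random.default_rng(0);left=np.ones(len(P),bool)
    for j in range(3):
        Q=P[left];best=None
        if len(Q)<40:break
        for _ in range(1500):
            a=Q[rng.choice(len(Q),3,False)];nn=np.cross(a[1]-a[0],a[2]-a[0])
            if np.linalg.norm(nn)<2e-4:continue
            nn/=np.linalg.norm(nn);i=abs((Q-a[0])@nn)<.002
            if best is None or i.sum()>best.sum():best=i
        I=Q[best];c=I.mean(0);nn=np.linalg.svd(I-c)[2][2];nn*=np.sign(nn[2])
        print(n,len(I),"n",nn.round(3),"c",c.round(3),"el",np.degrees(np.arcsin(nn[2])).round(1),"az",np.degrees(np.arctan2(nn[1],nn[0])).round(1))
        np.save(f"pl_{n}{j}.npy",I)
        idx=np.nonzero(left)[0];left[idx[best]]=False
# foot: black blob
g=T["p"].max(2)<45; g[:, :200]=0;g[:,265:]=0;g[:85]=0;g[135:]=0
v,u=np.nonzero(g);P=onplane("top",np.c_[u,v],.008);print("foot",P.min(0),P.max(0),P.mean(0),len(u))
# green patch
for n,A in(("top",T["p"]),("side",S["p"])):
    A=A.astype(int);m=(A[:,:,1]-A[:,:,0]>60)&(A[:,:,1]-A[:,:,2]>60)
    m[150:]=0
    print(n,[np.round(x,1) for x in np.argwhere(m).mean(0)],m.sum())
# dark red window in side
A=S["p"].astype(int);m=(A[:,:,0]-A[:,:,1]>25)&(A[:,:,0]-A[:,:,2]>25);m[:100]=0;m[150:]=0;m[:,:175]=0;m[:,240:]=0;print("red",np.argwhere(m)[:10],m.sum())
o=robot.get_obs();np.set_printoptions(precision=3)
a=cv2.resize(np.vstack([S["p"][90:160,160:250],T["p"][50:140,212:302]]),None,fx=3.7,fy=3.7,interpolation=cv2.INTER_CUBIC);cv2.imwrite("pics/scn.png",a[:,:,::-1])
```

```text
top 687 n [-0.768  0.157  0.622] c [ 0.713 -0.012  0.329] el 38.4 az 168.5
top 325 n [ 0.621 -0.137  0.771] c [ 0.745 -0.021  0.336] el 50.5 az -12.4
top 154 n [-0.766  0.156  0.624] c [ 0.718 -0.014  0.33 ] el 38.6 az 168.5
side 514 n [-0.772  0.164  0.615] c [ 0.71  -0.011  0.33 ] el 37.9 az 168.0
side 296 n [-0.172 -0.985  0.02 ] c [0.737 0.019 0.313] el 1.1 az -99.9
side 136 n [-0.773  0.174  0.61 ] c [ 0.714 -0.011  0.331] el 37.6 az 167.3
foot [0.7639453  0.01934042 0.008     ] [0.88133619 0.14367995 0.008     ] [0.81997658 0.08631228 0.008     ] 1477
top [np.float64(100.5), np.float64(274.5)] 48
side [np.float64(117.9), np.float64(208.4)] 37
red [[134 211]
 [135 209]
 [135 210]
 [135 211]
 [136 207]
 [136 208]
 [136 209]
 [136 210]
 [136 211]
 [137 207]] 12
```

View pics/scn.png

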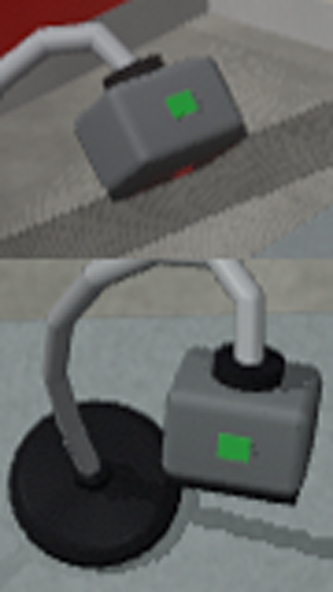

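The crop shows the grey head with the green mark on its upper face and a sliver of the red window below its front. The plane fits and the foot agree: window at about (0.717, -0.016, 0.29), line of sight at azimuth 168°. The barcode target is therefore about (0.654, -0.003, 0.213). I'll move to the +y side of the bottle.

```bash
python3 -m jog '[{"dx":-0.41,"dy":0.434},{"dx":-0.41,"dy":0.434},{"dx":-0.41,"dy":0.434},{"dx":-0.41,"dy":0.434},{"dx":-0.41,"dy":0.434}]'; python3 -m jog '[{"dx":-0.41,"dy":0.434},{"dx":-0.41,"dy":0.434},{"dx":-0.41,"dy":0.434},{"dx":-0.41,"dy":0.434},{"dx":-0.41,"dy":0.434}]'; python3 -m jog '[{"dx":-0.41,"dy":0.434},{"dx":-0.41,"dy":0.434},{"spin":-0.053},{"spin":-0.053},{}]'
```

```text
invalid input at $[0]: expected keys dx, dy, dz, spin, gripper
invalid input at $[0]: expected keys dx, dy, dz, spin, gripper
invalid input at $[0]: expected keys dx, dy, dz, spin, gripper
```

```bash
python3 -m jog '[{"dx":-0.41,"dy":0.434,"dz":0,"spin":0,"gripper":85},{"dx":-0.41,"dy":0.434,"dz":0,"spin":0,"gripper":85},{"dx":-0.41,"dy":0.434,"dz":0,"spin":0,"gripper":85},{"dx":-0.41,"dy":0.434,"dz":0,"spin":0,"gripper":85},{"dx":-0.41,"dy":0.434,"dz":0,"spin":0,"gripper":85}]'; python3 -m jog '[{"dx":-0.41,"dy":0.434,"dz":0,"spin":0,"gripper":85},{"dx":-0.41,"dy":0.434,"dz":0,"spin":0,"gripper":85},{"dx":-0.41,"dy":0.434,"dz":0,"spin":0,"gripper":85},{"dx":-0.41,"dy":0.434,"dz":0,"spin":0,"gripper":85},{"dx":-0.41,"dy":0.434,"dz":0,"spin":0,"gripper":85}]'; python3 -m jog '[{"dx":-0.41,"dy":0.434,"dz":0,"spin":0,"gripper":85},{"dx":-0.41,"dy":0.434,"dz":0,"spin":0,"gripper":85},{"dx":0,"dy":0,"dz":0,"spin":-0.053,"gripper":85},{"dx":0,"dy":0,"dz":0,"spin":-0.053,"gripper":85},{"dx":0,"dy":0,"dz":0,"spin":0,"gripper":85}]'
```

```text
t: 0.72
tcp_pos: [0.3841, -0.3211, 0.2311]
orientation: [3.141, -0.0, -2.691]
wrist_force: [2.3, 1.0, 1.1]
width: 0.992
gripper_force: 0.0
t: 1.35
tcp_pos: [0.4741, -0.0363, 0.2314]
orientation: [3.142, 0.0, -2.69]
wrist_force: [1.2, -0.3, -0.5]
width: 0.994
gripper_force: 0.0
t: 1.98
tcp_pos: [0.5098, 0.0757, 0.2309]
orientation: [3.141, -0.001, -2.359]
wrist_force: [-0.1, -0.1, -0.2]
width: 0.998
gripper_force: 0.0
```

```bash
python3 -m jog '[{"dx":0,"dy":0,"dz":0,"spin":-0.0534,"gripper":85},{"dx":0,"dy":0,"dz":0,"spin":-0.0534,"gripper":85},{"dx":0,"dy":0,"dz":0,"spin":-0.0534,"gripper":85},{"dx":0,"dy":0,"dz":0,"spin":-0.0534,"gripper":85},{"dx":0,"dy":0,"dz":0,"spin":-0.0534,"gripper":85}]'; python3 -m jog '[{"dx":0,"dy":0,"dz":0.5,"spin":0,"gripper":85},{"dx":0,"dy":0,"dz":0.5,"spin":0,"gripper":85},{"dx":0,"dy":0,"dz":0.5,"spin":0,"gripper":85},{"dx":0,"dy":0,"dz":0.5,"spin":0,"gripper":85},{"dx":0,"dy":0,"dz":0.25,"spin":0,"gripper":85}]'; python3 -m jog '[{"dx":0,"dy":0,"dz":0,"spin":0,"gripper":85}]'
```

```text
t: 2.6
tcp_pos: [0.5099, 0.0752, 0.2313]
orientation: [3.141, 0.0, -1.519]
wrist_force: [-0.3, -0.4, 0.3]
width: 0.998
gripper_force: 0.0
t: 3.22
tcp_pos: [0.5086, 0.0745, 0.0038]
orientation: [3.139, -0.001, -1.524]
wrist_force: [0.3, 1.1, 0.2]
width: 0.994
gripper_force: 0.0
t: 3.35
tcp_pos: [0.5086, 0.0745, 0.0046]
orientation: [3.138, -0.002, -1.523]
wrist_force: [0.1, 0.6, 0.8]
width: 0.999
gripper_force: 0.0
```

```bash
python3 -m jog '[{"dx":0.06,"dy":0,"dz":0,"spin":0,"gripper":85},{"dx":0.06,"dy":0,"dz":0,"spin":0,"gripper":85},{"dx":0.04,"dy":0,"dz":0,"spin":0,"gripper":85},{"dx":0.04,"dy":0,"dz":0,"spin":0,"gripper":85},{"dx":0.04,"dy":0,"dz":0,"spin":0,"gripper":85}]';python3 -m jog '[{"dx":0.04,"dy":0,"dz":0,"spin":0,"gripper":85},{"dx":0.04,"dy":0,"dz":0,"spin":0,"gripper":85},{"dx":0,"dy":0,"dz":0,"spin":0,"gripper":85},{"dx":0,"dy":0,"dz":0,"spin":0,"gripper":85},{"dx":0,"dy":0,"dz":0,"spin":0,"gripper":85}]'
python3 - <<'E'
from h import *
for n in("side","top"):
    p,d=robot.read_camera(n); np.savez("%s1.npz"%n,p=p,d=d)
S,T=[cv2.resize(np.load(n+"1.npz")["p"][a:b,c:e],None,fx=4,fy=4,interpolation=cv2.INTER_CUBIC) for n,a,b,c,e in(("side",225,325,220,340),("top",180,290,220,300))]
w=np.zeros((440,800,3),np.uint8);w[:400,:480]=S;w[:,480:]=T;cv2.imwrite("pics/r1.png",w[:,:,::-1])
E
```

```text
t: 3.98
tcp_pos: [0.5114, 0.0513, 0.0066]
orientation: [-3.141, 0.0, -1.519]
wrist_force: [0.6, 0.5, 0.4]
width: 0.995
gripper_force: 0.0
t: 4.6
tcp_pos: [0.5116, 0.0437, 0.0063]
orientation: [3.142, -0.0, -1.519]
wrist_force: [-0.9, -0.0, -0.4]
width: 0.998
gripper_force: 0.0
```

View pics/r1.png

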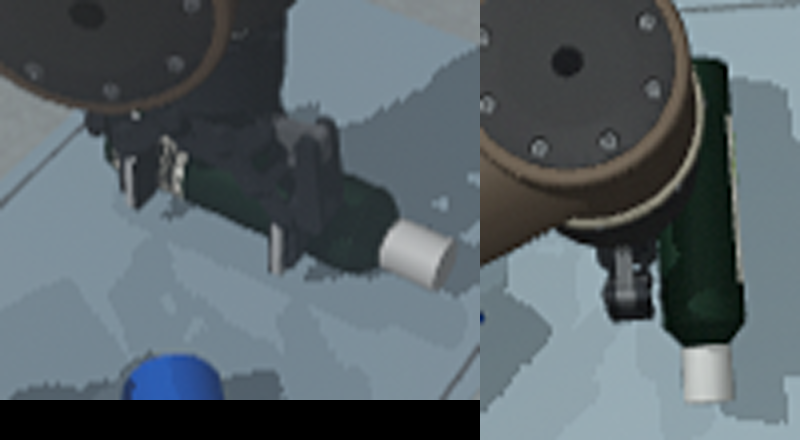

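The bottle rolls: the label has moved down on the -y side, and the barcode now faces the +y side. I'll measure the axis with the arm in view, using the cap and the -y edge.

```bash
cat >> h.py <<'E'
def edge(T,box):
    """axis from -y silhouette edge of the bottle body (arm may hide the rest): y of axis at given x"""
    m=np.zeros((420,560),bool);m[box[0]:box[1],box[2]:box[3]]=1
    P,u,v=cloud("top",T[1],m);P=P[(P[:,2]>.02)&(P[:,2]<.056)]
    r=[]
    for x in np.arange(.44,.585,.005):
        q=P[abs(P[:,0]-x)<.0025]
        if len(q)>3:r.append((x,q[:,1].min()+.025))
    r=np.array(r);c=np.polyfit(r[:,0],r[:,1],1);return c,np.std(r[:,1]-np.polyval(c,r[:,0])),P[:,0].min(),P[:,0].max()
E
python3 - <<'E'
from h import *
for i,b in((0,(185,290,235,300)),(1,(180,290,264,320))):
    f=np.load(f"top{i}.npz");c,s,a,e=edge((f["p"],f["d"]),b);print(c[0],np.polyval(c,.5065),s,a,e)
E
```

```text
0.04953400258971298 0.026348542559106052 0.0006692036365584912 0.39261427781490793 0.5986724993197929
0.04657872154746924 0.0012866296967050904 0.0008387743521327029 0.3938618060932136 0.5992558745390002
```

```bash
python3 -m jog '[{"dx":0.04,"dy":0,"dz":0,"spin":0,"gripper":85},{"dx":0.04,"dy":0,"dz":0,"spin":0,"gripper":85},{"dx":0.04,"dy":0,"dz":0,"spin":0,"gripper":85},{"dx":0.04,"dy":0,"dz":0,"spin":0,"gripper":85},{"dx":0.04,"dy":0,"dz":0,"spin":0,"gripper":85}]';python3 -m jog '[{"dx":0.04,"dy":0,"dz":0,"spin":0,"gripper":85},{"dx":0,"dy":0,"dz":0,"spin":0,"gripper":85},{"dx":0,"dy":0,"dz":0,"spin":0,"gripper":85},{"dx":0,"dy":0,"dz":0,"spin":0,"gripper":85},{"dx":0,"dy":0,"dz":0,"spin":0,"gripper":85}]'
python3 -m jog '[{"dx":-0.15,"dy":0,"dz":0,"spin":0,"gripper":85},{"dx":0,"dy":0,"dz":-0.5,"spin":0,"gripper":85},{"dx":0,"dy":0,"dz":-0.5,"spin":0,"gripper":85},{"dx":-0.2,"dy":0,"dz":-0.5,"spin":0,"gripper":85},{"dx":-0.6,"dy":0,"dz":0,"spin":0,"gripper":85}]'
python3 -m jog '[{"dx":-0.6,"dy":0,"dz":0,"spin":0,"gripper":85},{"dx":-0.3,"dy":0,"dz":0,"spin":0,"gripper":85},{"dx":0,"dy":0,"dz":0,"spin":0,"gripper":85}]'
python3 - <<'E'
from h import *
for n in("side","top"):
    p,d=robot.read_camera(n); np.savez("%s2.npz"%n,p=p,d=d)
S,T=[cv2.resize(np.load(n+"2.npz")["p"][a:b,c:e],None,fx=4,fy=4,interpolation=cv2.INTER_CUBIC) for n,a,b,c,e in(("side",205,305,210,330),("top",180,290,240,320))]
w=np.zeros((440,800,3),np.uint8);w[:400,:480]=S;w[:,480:]=T;cv2.imwrite("pics/r2.png",w[:,:,::-1])
f=np.load("top2.npz");c,s,a,e=edge((f["p"],f["d"]),(180,290,264,330));print(c[0],np.polyval(c,.5065),s,a,e)
E
```

```text
t: 5.32
tcp_pos: [0.5127, 0.0233, 0.0063]
orientation: [-3.142, -0.0, -1.519]
wrist_force: [-0.0, 0.5, -0.1]
width: 0.998
gripper_force: 0.1
t: 5.95
tcp_pos: [0.5129, 0.0197, 0.0063]
orientation: [3.142, -0.0, -1.519]
wrist_force: [0.5, 0.4, -0.0]
width: 0.993
gripper_force: 0.0
t: 6.58
tcp_pos: [0.5102, 0.1159, 0.1609]
orientation: [-3.134, 0.003, -1.521]
wrist_force: [1.7, 1.3, -1.1]
width: 0.995
gripper_force: 0.0
t: 6.95
tcp_pos: [0.5029, 0.2072, 0.1562]
orientation: [-3.141, 0.0, -1.516]
wrist_force: [-0.2, 0.3, -0.2]
width: 0.994
gripper_force: 0.0
0.04597992394647044 -0.02294313260277499 0.000834870482103435 0.3956642339080153 0.6007597027028255
```

View pics/r2.png

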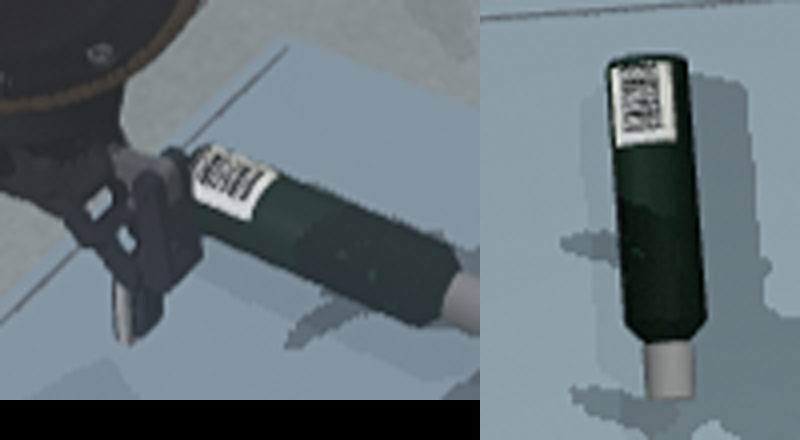

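The barcode is nearly up, still slightly to the +y side of the ridge (top crop, about x=642 against the ridge at 650). I'll compute the remaining angle.

```bash
cat >> h.py <<'E'
def bar(n,p,o,d):
    """(axial centre, angle edges median) of the white barcode patch"""
    v,u=np.nonzero(p.min(2)>100);h,a=cyl(n,np.c_[u,v],o,d)
    k=np.isfinite(h)&(h>.038)&(h<.082);h,a=h[k],a[k]
    e=[(a[q].min(),a[q].max()) for lo in np.arange(.04,.08,.005) for q in[(h>=lo)&(h<lo+.005)] if q.sum()>2]
    return np.median(e,0),len(h)
E
python3 - <<'E'
from h import *
S=np.load("side2.npz")["p"];f=np.load("top2.npz")
o,d,L=axis((f["p"],f["d"]),(182,290,260,302));print(o,d,L)
for n,p in(("top",f["p"]),("side",S)):
    e,k=bar(n,p,o,d);print(n,e,k,e.mean())
E
```

```text
[ 0.50987804 -0.0240408   0.025     ] [0.99867531 0.05145503 0.        ] 0.2050822526497023
top [-0.5570478   0.98936096] 242 0.21615657941122934
side [-0.57655245  1.02568164] 194 0.2245645956942416
```

```bash
python3 -m jog '[{"dx":0.577,"dy":0.027,"dz":0,"spin":0,"gripper":85},{"dx":0.577,"dy":0.027,"dz":0,"spin":0,"gripper":85},{"dx":0.577,"dy":0.027,"dz":0,"spin":0,"gripper":85},{"dx":0.577,"dy":0.027,"dz":0,"spin":0,"gripper":85},{"dx":0,"dy":0,"dz":0,"spin":0.0557,"gripper":85}]'; python3 -m jog '[{"dx":0,"dy":0,"dz":0,"spin":0.0557,"gripper":85},{"dx":0,"dy":0,"dz":0,"spin":0.0557,"gripper":85},{"dx":0,"dy":0,"dz":0,"spin":0.0557,"gripper":85},{"dx":0,"dy":0,"dz":0,"spin":0.0557,"gripper":85}]';python3 -m jog '[{"dx":0,"dy":0,"dz":0,"spin":0.0557,"gripper":85},{"dx":0,"dy":0,"dz":0,"spin":0.0557,"gripper":85},{"dx":0,"dy":0,"dz":0,"spin":0.0557,"gripper":85},{"dx":0,"dy":0,"dz":0,"spin":0.0557,"gripper":85},{"dx":0,"dy":0,"dz":0,"spin":0,"gripper":85}]'
```

```text
t: 7.68
tcp_pos: [0.5034, -0.0308, 0.1563]
orientation: [3.141, -0.0, -1.701]
wrist_force: [0.5, 0.2, -1.0]
width: 0.995
gripper_force: 0.0
t: 8.18
tcp_pos: [0.504, -0.0275, 0.1563]
orientation: [3.142, -0.0, -2.401]
wrist_force: [-0.8, -0.6, 0.1]
width: 0.996
gripper_force: 0.0
t: 8.8
tcp_pos: [0.5041, -0.0273, 0.1563]
orientation: [3.142, -0.0, -3.094]
wrist_force: [-0.1, -0.3, 0.1]
width: 0.994
gripper_force: 0.0
```

```bash
python3 -m jog '[{"dx":0,"dy":0,"dz":0.5,"spin":0,"gripper":85},{"dx":0,"dy":0,"dz":0.5,"spin":0,"gripper":85},{"dx":0,"dy":0,"dz":0.49,"spin":0,"gripper":85},{"dx":0,"dy":-0.06,"dz":0,"spin":0,"gripper":85},{"dx":0,"dy":-0.06,"dz":0,"spin":0,"gripper":85}]'; python3 -m jog '[{"dx":0,"dy":-0.015,"dz":0,"spin":0,"gripper":85},{"dx":0,"dy":-0.015,"dz":0,"spin":0,"gripper":85},{"dx":0,"dy":-0.015,"dz":0,"spin":0,"gripper":85},{"dx":0,"dy":-0.015,"dz":0,"spin":0,"gripper":85},{"dx":0,"dy":-0.01,"dz":0,"spin":0,"gripper":85}]';python3 -m jog '[{"dx":0,"dy":0,"dz":0,"spin":0,"gripper":85},{"dx":0,"dy":0,"dz":0,"spin":0,"gripper":85}]'
python3 - <<'E'
from h import *
p,d=robot.read_camera("top");np.savez("top3.npz",p=p,d=d);ps,ds=robot.read_camera("side");np.savez("side3.npz",p=ps,d=ds)
w=np.zeros((440,800,3),np.uint8)
w[:400,:480]=cv2.resize(ps[205:305,210:330],None,fx=4,fy=4);w[:,480:]=cv2.resize(p[180:290,240:320],None,fx=4,fy=4);cv2.imwrite("pics/r3.png",w[:,:,::-1])
E
```

```text
t: 9.43
tcp_pos: [0.506, -0.0391, 0.0087]
orientation: [-3.141, 0.001, -3.092]
wrist_force: [0.4, 0.6, 0.5]
width: 0.997
gripper_force: 0.0
t: 10.05
tcp_pos: [0.5054, -0.0457, 0.0074]
orientation: [3.142, 0.0, -3.094]
wrist_force: [-0.1, 0.7, 0.2]
width: 0.997
gripper_force: 0.0
t: 10.3
tcp_pos: [0.5053, -0.0456, 0.0072]
orientation: [-3.142, -0.0, -3.094]
wrist_force: [-0.6, -0.5, 0.1]
width: 0.993
gripper_force: 0.0
```

View pics/r3.png

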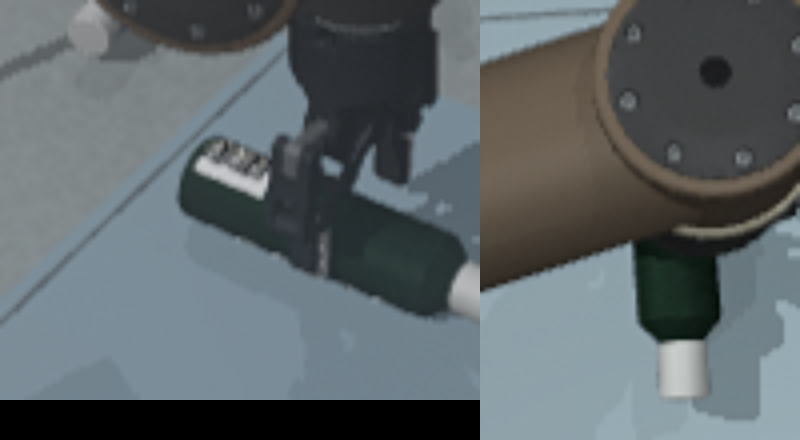

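The bottle has rolled a little further and the barcode looks close to up. I'll measure with the cap and the body part that is visible in the top view, and the barcode patch in the side view.

```bash
cat > m.py <<'E'
from h import *
def capc(f):
    m=np.zeros((420,560),bool);m[242:285,264:312]=1
    P,u,v=cloud("top",f["d"],m);P=P[(P[:,2]>.02)&(P[:,2]<.056)]
    c=P[P[:,0]<P[:,0].min()+.035]; b=P[(P[:,0]>.435)&(P[:,0]<.46)]
    return (c[:,1].min()+c[:,1].max())/2,(b[:,1].min()+b[:,1].max())/2,P[:,0].min()
import sys
i=sys.argv[1]
a,b=capc(np.load("top2.npz")),capc(np.load(f"top{i}.npz"));print(a,b)
dy=((b[0]-a[0])+(b[1]-a[1]))/2
o=np.array([.50988+b[2]-a[2],-.02404+dy,.025]);d=np.array([.99868,.05146,0]);print("shift",dy,o)
for D in(-.01,0,.01):
    dd=d+[0,D,0];dd/=np.linalg.norm(dd)
    e,k=bar("side",np.load(f"side{i}.npz")["p"],o+[0,.09*D,0],dd);print(e,e.mean(),k)
E
python3 m.py 3
```

```text
(np.float64(-0.02938823648149485), np.float64(-0.027869994807132405), np.float64(0.3956642339080153)) (np.float64(-0.03762654880207277), np.float64(-0.03511937715151274), np.float64(0.39583775162520146))
shift -0.007743847332479129 [ 0.51005352 -0.03178385  0.025     ]
[-0.31549494  0.71382684] 0.1991659479917672 124
[-0.36783646  1.32584596] 0.4790047540017149 125
[-0.35575407  2.10673024] 0.8754880879938962 133
```

```bash
cat > m2.py <<'E'
from h import *
import sys
i,y=sys.argv[1],float(sys.argv[2])
p=np.load(f"side{i}.npz")["p"]
n,lab,st,ce=cv2.connectedComponentsWithStats((p.min(2)>100).astype(np.uint8))
d=np.array([.99868,.05146,0]);o=np.array([.510,y,.025])
v,u=np.nonzero(p.min(2)>100);h,a=cyl("side",np.c_[u,v],o,d);k=np.isfinite(h)&(h>.03)&(h<.085)
for lo in np.arange(.035,.085,.005):
    q=k&(h>=lo)&(h<lo+.005);print(round(lo,3),np.sort(a[q]).round(2)[[0,1,-3,-2,-1]] if q.sum()>4 else "",q.sum())
E
python3 m2.py 3 -.0318; echo; python3 m2.py 2 -.024
```

```text
0.035 [0.16 0.26 0.59 0.64 0.68] 11
0.04 [0.05 0.2  0.67 2.16 2.29] 14
0.045 [-0.38 -0.3   0.62  0.65  1.97] 20
0.05 [-0.03  0.31  0.52  0.61  0.64] 8
0.055 [-0.45 -0.25  0.59  0.63  0.68] 14
0.06 [-0.36 -0.28  0.58  0.66  2.22] 20
0.065 [-0.5  -0.39  0.62  0.65  0.69] 14
0.07 [0.06 0.3  0.56 0.6  0.64] 9
0.075 [-0.47 -0.27  0.63  0.68  2.04] 20
0.08  2

0.035 [-0.49 -0.39  0.92  0.97  1.  ] 30
0.04 [-0.54 -0.31  0.96  0.99  1.04] 18
0.045 [-0.43 -0.34  0.91  0.95  1.03] 25
0.05 [-0.6  -0.47  0.93  0.98  1.02] 23
0.055 [-0.69 -0.51  0.92  0.97  1.01] 27
0.06 [-0.56 -0.32  0.96  1.    1.05] 26
0.065 [-0.44 -0.35  0.95  0.99  1.03] 26
0.07 [-0.63 -0.48  0.82  0.85  0.94] 17
0.075 [-0.78 -0.53  0.48  0.52  0.6 ] 19
0.08  0
```

Barcode angle is now about -0.12 rad, within limits and slightly past up. I'll centre the gripper 2 mm to the +y side, so that a gentle close rolls the bottle back a little.

```bash
python3 -m jog '[{"dx":0,"dy":0.08,"dz":0,"spin":0,"gripper":85},{"dx":0,"dy":0.076,"dz":0.03,"spin":0,"gripper":75},{"dx":0,"dy":0,"dz":0,"spin":0,"gripper":65},{"dx":0,"dy":0,"dz":0,"spin":0,"gripper":60},{"dx":0,"dy":0,"dz":0,"spin":0,"gripper":57}]' 20;python3 -m jog '[{"dx":0,"dy":0,"dz":0,"spin":0,"gripper":56},{"dx":0,"dy":0,"dz":0,"spin":0,"gripper":55},{"dx":0,"dy":0,"dz":0,"spin":0,"gripper":54},{"dx":0,"dy":0,"dz":0,"spin":0,"gripper":53},{"dx":0,"dy":0,"dz":0,"spin":0,"gripper":52}]'
python3 -m jog '[{"dx":0,"dy":0,"dz":0,"spin":0,"gripper":51},{"dx":0,"dy":0,"dz":0,"spin":0,"gripper":50},{"dx":0,"dy":0,"dz":0,"spin":0,"gripper":49},{"dx":0,"dy":0,"dz":0,"spin":0,"gripper":46},{"dx":0,"dy":0,"dz":0,"spin":0,"gripper":40}]' 20;python3 -m jog '[{"dx":0,"dy":0,"dz":0,"spin":0,"gripper":40},{"dx":0,"dy":0,"dz":0,"spin":0,"gripper":40}]' 60
python3 - <<'E'
from h import *
for n in("top","side"):
    p,d=robot.read_camera(n);np.savez(n+"4.npz",p=p,d=d)
E
python3 m.py 4|head -2; python3 m2.py 4 -.030
```

```text
t: 11.02
tcp_pos: [0.5047, -0.0301, 0.0043]
orientation: [3.142, -0.0, -3.094]
wrist_force: [-0.2, -0.5, 0.1]
width: 0.665
gripper_force: 0.0
t: 11.65
tcp_pos: [0.5047, -0.03, 0.0043]
orientation: [-3.142, 0.0, -3.094]
wrist_force: [-1.0, -0.5, 1.1]
width: 0.612
gripper_force: 0.0
t: 12.28
tcp_pos: [0.5047, -0.0301, 0.0044]
orientation: [3.142, 0.0, -3.094]
wrist_force: [-0.8, 0.4, 4.5]
width: 0.582
gripper_force: 20.5
t: 12.52
tcp_pos: [0.5047, -0.0301, 0.0046]
orientation: [-3.142, 0.0, -3.094]
wrist_force: [-2.5, 0.6, 6.5]
width: 0.571
gripper_force: 60.7
(np.float64(-0.02938823648149485), np.float64(-0.027869994807132405), np.float64(0.3956642339080153)) (np.float64(-0.03684623325417745), np.float64(-0.03508138754790631), np.float64(0.3956296208455755))
shift -0.007334694756728252 [ 0.50984539 -0.03137469  0.025     ]
0.035 [-0.44 -0.35  1.85  1.97  2.18] 9
0.04 [-0.63 -0.48  0.58  0.61  2.12] 14
0.045 [-0.53 -0.42  0.56  0.6   2.07] 18
0.05 [-0.11  0.25  0.59  0.64  2.03] 11
0.055 [-0.36 -0.29  0.58  0.62  2.  ] 13
0.06 [-0.68 -0.4   0.56  0.61  2.16] 21
0.065 [-0.56 -0.05  0.6   0.64  2.1 ] 14
0.07 [-0.63  0.24  0.59  0.62  2.06] 12
0.075 [-0.38 -0.3   0.58  1.88  2.02] 19
0.08 [0.4  1.61 1.98 2.14 2.23] 6
```

The grasp is firm, but the barcode is still about -0.13 rad off. I'll open slightly, shift 3.3 mm to +y and close slowly again, so the pad rolls the bottle to true.

```bash
python3 -m jog '[{"dx":0,"dy":0,"dz":0,"spin":0,"gripper":50},{"dx":0,"dy":0,"dz":0,"spin":0,"gripper":55},{"dx":0,"dy":0,"dz":0,"spin":0,"gripper":63},{"dx":0,"dy":0,"dz":0,"spin":0,"gripper":63},{"dx":0,"dy":0.033,"dz":0,"spin":0,"gripper":63}]' 20;python3 -m jog '[{"dx":0,"dy":0,"dz":0,"spin":0,"gripper":62},{"dx":0,"dy":0,"dz":0,"spin":0,"gripper":60},{"dx":0,"dy":0,"dz":0,"spin":0,"gripper":58},{"dx":0,"dy":0,"dz":0,"spin":0,"gripper":57},{"dx":0,"dy":0,"dz":0,"spin":0,"gripper":56}]';python3 -m jog '[{"dx":0,"dy":0,"dz":0,"spin":0,"gripper":55},{"dx":0,"dy":0,"dz":0,"spin":0,"gripper":54},{"dx":0,"dy":0,"dz":0,"spin":0,"gripper":53},{"dx":0,"dy":0,"dz":0,"spin":0,"gripper":52},{"dx":0,"dy":0,"dz":0,"spin":0,"gripper":51}]'
python3 -m jog '[{"dx":0,"dy":0,"dz":0,"spin":0,"gripper":50},{"dx":0,"dy":0,"dz":0,"spin":0,"gripper":49},{"dx":0,"dy":0,"dz":0,"spin":0,"gripper":48},{"dx":0,"dy":0,"dz":0,"spin":0,"gripper":45},{"dx":0,"dy":0,"dz":0,"spin":0,"gripper":40}]' 20;python3 -m jog '[{"dx":0,"dy":0,"dz":0,"spin":0,"gripper":40},{"dx":0,"dy":0,"dz":0,"spin":0,"gripper":40},{"dx":0,"dy":0,"dz":0,"spin":0,"gripper":40}]' 60
python3 - <<'E'
from h import *
for n in("top","side"):
    p,d=robot.read_camera(n);np.savez(n+"5.npz",p=p,d=d)
E
python3 m.py 5|head -2; python3 m2.py 5 -.0281
```

```text
t: 13.25
tcp_pos: [0.5044, -0.0268, 0.0042]
orientation: [-3.142, -0.0, -3.094]
wrist_force: [0.7, -0.4, 0.3]
width: 0.741
gripper_force: 0.0
t: 13.88
tcp_pos: [0.5045, -0.0268, 0.0043]
orientation: [3.142, 0.0, -3.094]
wrist_force: [0.9, 1.2, -0.6]
width: 0.659
gripper_force: 0.0
t: 14.5
tcp_pos: [0.5045, -0.0267, 0.0043]
orientation: [3.142, 0.0, -3.094]
wrist_force: [0.3, -0.3, -1.1]
width: 0.601
gripper_force: 0.0
t: 15.12
tcp_pos: [0.5045, -0.0267, 0.0044]
orientation: [-3.142, 0.0, -3.094]
wrist_force: [-1.7, 1.1, 4.9]
width: 0.577
gripper_force: 20.6
t: 15.5
tcp_pos: [0.5045, -0.0267, 0.0046]
orientation: [-3.142, 0.0, -3.094]
wrist_force: [-2.9, 0.6, 8.2]
width: 0.57
gripper_force: 60.6
(np.float64(-0.02938823648149485), np.float64(-0.027869994807132405), np.float64(0.3956642339080153)) (np.float64(-0.03406223207657808), np.float64(-0.03256466410565261), np.float64(0.39556009258443686))
shift -0.00468433244680172 [ 0.50977586 -0.02872433  0.025     ]
0.035 [-0.66 -0.5   0.72  0.77  0.81] 12
0.04 [-0.55 -0.4   0.68  0.76  0.79] 12
0.045 [-0.34 -0.27  0.71  0.75  0.78] 21
0.05 [-0.61 -0.47  0.7   0.73  2.16] 13
0.055 [-0.73 -0.23  0.77  0.81  2.1 ] 17
0.06 [-0.33 -0.25  0.71  0.76  0.79] 22
0.065 [-0.45 -0.36  0.7   0.75  0.78] 15
0.07 [-0.49  0.07  0.77  0.82  2.23] 13
0.075 [-0.43 -0.24  0.76  0.81  2.14] 23
0.08  4
```

The barcode edge is at +0.80 rad, so the barcode faces straight up (about 0). I'll lift slowly.

```bash
python3 -m jog '[{"dx":0,"dy":0,"dz":-0.05,"spin":0,"gripper":40},{"dx":0,"dy":0,"dz":-0.15,"spin":0,"gripper":40},{"dx":0,"dy":0,"dz":-0.2,"spin":0,"gripper":40},{"dx":0,"dy":0,"dz":-0.2,"spin":0,"gripper":40},{"dx":0,"dy":0,"dz":-0.1,"spin":0,"gripper":40}]' 60;python3 -m jog '[{"dx":0,"dy":0,"dz":0,"spin":0,"gripper":40},{"dx":0,"dy":0,"dz":0,"spin":0,"gripper":40},{"dx":0,"dy":0,"dz":0,"spin":0,"gripper":40},{"dx":0,"dy":0,"dz":-0.1,"spin":0,"gripper":40},{"dx":0,"dy":0,"dz":-0.2,"spin":0,"gripper":40}]';python3 -m jog '[{"dx":0,"dy":0,"dz":-0.2,"spin":0,"gripper":40},{"dx":0,"dy":0,"dz":-0.2,"spin":0,"gripper":40},{"dx":0,"dy":0,"dz":-0.15,"spin":0,"gripper":40},{"dx":0,"dy":0,"dz":-0.08,"spin":0,"gripper":40},{"dx":0,"dy":0,"dz":0,"spin":0,"gripper":40}]'
python3 - <<'E'
from h import *
for n in("top","side"):
    p,d=robot.read_camera(n);np.savez(n+"6.npz",p=p,d=d)
w=np.zeros((600,800,3),np.uint8)
w[:,:400]=cv2.resize(np.load("side6.npz")["p"][80:280,160:293],(400,600));w[:,400:]=cv2.resize(np.load("top6.npz")["p"][60:285,215:365],(400,600));cv2.imwrite("pics/r6.png",w[:,:,::-1])
E
```

```text
t: 16.23
tcp_pos: [0.505, -0.0266, 0.0759]
orientation: [3.141, 0.002, -3.094]
wrist_force: [-0.2, -1.5, -3.6]
width: 0.569
gripper_force: 62.5
t: 16.85
tcp_pos: [0.5039, -0.0269, 0.1041]
orientation: [-3.141, -0.002, -3.094]
wrist_force: [0.1, 0.2, -2.5]
width: 0.566
gripper_force: 62.5
t: 17.48
tcp_pos: [0.5046, -0.0267, 0.1676]
orientation: [3.141, 0.001, -3.094]
wrist_force: [0.5, -0.5, -3.0]
width: 0.564
gripper_force: 62.5
```

View pics/r6.png

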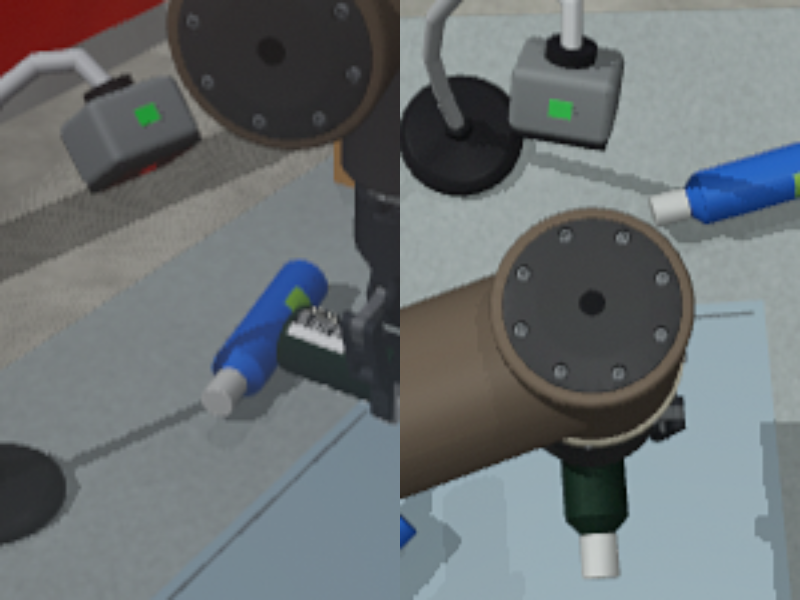

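The bottle is lifted level with the barcode on top (side crop, about (320,320)). The wrist housing is the widest part near the scanner, so I'll measure its clearance, the bottle tilt and the barcode before moving in.

```bash
cat > m3.py <<'E'
from h import *
import sys
i,X=sys.argv[1],float(sys.argv[2])
T=np.load(f"top{i}.npz");S=np.load(f"side{i}.npz")
m=np.zeros((420,560),bool);m[120-int(X*380):240,240:330]=1
P,_,_=cloud("top",T["d"],m);P=P[(P[:,2]>.24)&(P[:,0]<.69)];print("wrist front x by height:")
for z in np.arange(.24,.7,.04):
    q=P[(P[:,2]>=z)&(P[:,2]<z+.04)]
    if len(q)>10:print(round(z,2),q[:,0].max().round(3),q[:,1].min().round(3),q[:,1].max().round(3))
# cap-side ridge tilt from top, barcode patch centre from side depth
m=np.zeros((420,560),bool);m[170:330,250:330]=1
P,_,_=cloud("top",T["d"],m);P=P[(P[:,2]>.14)&(P[:,2]<.225)&(P[:,1]>-.07)&(P[:,1]<.03)]
b=P[P[:,0]>P[:,0].min()+.05];r=[]
for x in np.arange(b[:,0].min(),b[:,0].max(),.004):
    q=b[abs(b[:,0]-x)<.002]
    if len(q)>4:r.append((x,np.percentile(q[:,2],95),(q[:,1].min()+q[:,1].max())/2))
r=np.array(r);print("ridge z",r[:,1].round(4),"slope",np.polyfit(r[:,0],r[:,1],1)[0],"y",r[:,2].round(4),"x min",P[:,0].min())
p=S["p"];m=p.min(2)>90
P,u,v=cloud("side",S["d"],m);k=(P[:,2]>.18)&(P[:,2]<.225)&(abs(P[:,0]-.57-X)<.035)&(abs(P[:,1]+.01)<.06)
Q=P[k];print("patch",len(Q),Q.min(0),Q.max(0),Q.mean(0))
E
python3 m3.py 6 0
```

```text
wrist front x by height:
0.24 0.521 -0.096 -0.078
0.32 0.479 -0.066 0.002
0.36 0.483 -0.069 0.001
0.4 0.478 -0.065 -0.003
0.44 0.464 -0.046 -0.01
0.48 0.503 -0.081 -0.012
0.52 0.534 -0.072 0.036
0.56 0.553 -0.077 0.034
0.6 0.552 -0.076 0.018
ridge z [0.2133 0.2125 0.2125 0.2117 0.2126 0.2128 0.2122 0.2123 0.2115 0.2069
 0.197 ] slope -0.24074371036004863 y [-0.0327 -0.0317 -0.0307 -0.0308 -0.031  -0.031  -0.0312 -0.0313 -0.0292
 -0.0293 -0.0293] x min 0.39560764474227716
patch 153 [ 0.54345263 -0.04018145  0.20193789] [ 0.59071129 -0.00534632  0.21713346] [ 0.56963331 -0.01475028  0.20970487]
```

The bottle is level, the barcode is at z≈0.213, and the wrist has ample clearance. Now I'll move to the scanner.

```bash
python3 -m jog '[{"dx":-0.07,"dy":0.015,"dz":0,"spin":0,"gripper":40},{"dx":-0.15,"dy":0.033,"dz":0,"spin":0,"gripper":40},{"dx":-0.2,"dy":0.045,"dz":0,"spin":0,"gripper":40},{"dx":-0.2,"dy":0.045,"dz":0,"spin":0,"gripper":40},{"dx":-0.15,"dy":0.033,"dz":0,"spin":0,"gripper":40}]' 60;python3 -m jog '[{"dx":-0.08,"dy":0.016,"dz":0,"spin":0,"gripper":40},{"dx":0,"dy":0,"dz":0,"spin":0,"gripper":40},{"dx":0,"dy":0,"dz":0,"spin":0,"gripper":40},{"dx":0,"dy":0,"dz":0,"spin":0,"gripper":40},{"dx":0,"dy":0,"dz":0,"spin":0,"gripper":40}]'
python3 - <<'E'
from h import *
for n in("top","side"):
    p,d=robot.read_camera(n);np.savez(n+"7.npz",p=p,d=d)
p=np.load("side7.npz")["p"];cv2.imwrite("pics/r7.png",cv2.resize(p[80:280,120:340],(660,600))[:,:,::-1])
E
python3 m3.py 7 .084
```

```text
t: 18.2
tcp_pos: [0.5821, -0.0056, 0.1666]
orientation: [-3.141, -0.001, -3.094]
wrist_force: [-0.3, -0.5, -3.0]
width: 0.566
gripper_force: 62.5
t: 18.82
tcp_pos: [0.5883, -0.0041, 0.1676]
orientation: [3.141, 0.0, -3.094]
wrist_force: [0.2, -0.9, -2.2]
width: 0.566
gripper_force: 62.5
wrist front x by height:
0.24 0.606 -0.073 0.059
0.28 0.563 -0.032 0.017
0.32 0.581 -0.051 0.037
0.36 0.58 -0.051 0.036
0.4 0.582 -0.051 0.031
0.44 0.569 -0.047 0.024
0.48 0.593 -0.059 0.018
0.52 0.581 -0.054 0.035
0.56 0.62 -0.054 0.033
0.6 0.619 -0.054 0.029
ridge z [0.2121 0.2115 0.213  0.2127 0.2117 0.2118 0.2121 0.2126 0.2118 0.2119
 0.2127 0.2097 0.2175 0.2236 0.2233 0.2248 0.2248] slope 0.20102029790704734 y [-0.0098 -0.0098 -0.0088 -0.009  -0.0078 -0.0079 -0.008  -0.0081 -0.0083
 -0.0083 -0.0074 -0.0075 -0.0059 -0.0172 -0.0112 -0.0459 -0.049 ] x min 0.4787224980384952
patch 115 [ 0.63069608 -0.01750606  0.20231299] [0.68159537 0.01740771 0.21602332] [0.65762993 0.00758023 0.20983712]
```

View pics/r7.png

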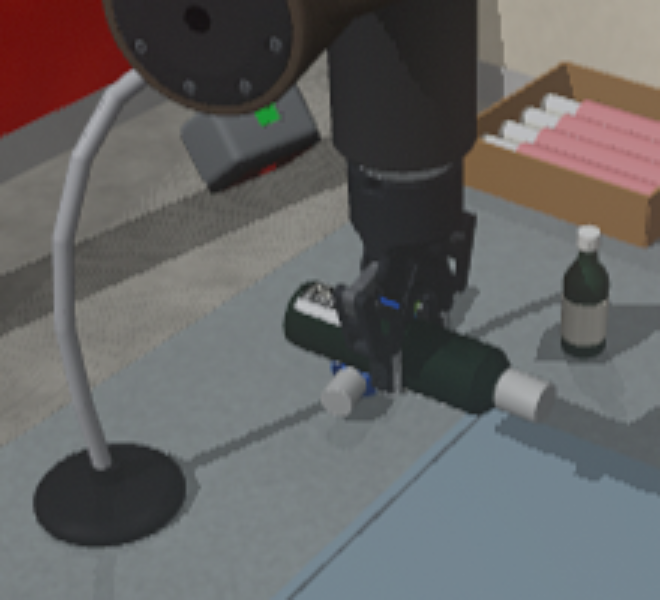

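The bottle is held level under the scanner with the barcode at about (0.656, -0.002, 0.213). That is about 99 mm along the line of sight and within 2 mm across. One last check of the barcode angle before handing in.

Run:
```python
from h import *
p=np.load("side7.npz")["p"];d=np.array([.99868,.05146,0])
v,u=np.nonzero(p.min(2)>100)
h,a=cyl("side",np.c_[u,v],np.array([.594,-.006,.188]),d)
for lo in np.arange(.04,.08,.005):
    q=np.isfinite(h)&(h>=lo)&(h<lo+.005)&(a<1.3)
    if q.sum()>2:print(round(lo,3),a[q].min().round(2),a[q].max().round(2))
```

```text
0.04 0.59 0.83
0.045 0.45 0.84
0.05 0.31 0.82
0.055 0.21 0.77
0.06 -0.1 0.83
0.065 -0.05 0.81
0.07 -0.6 0.84
0.075 -0.25 0.82
```

The edge is at +0.82 rad, so the barcode faces up within about 0.02 rad. Handing in.

```bash
python3 -c "
from cell import robot
print(robot.hand_in())"
```

```text
the job is handed in; nothing more can be done
None
```

I handed the job in without a result coming back; at my last measurement the bottle was held still and level, barcode up within about 0.02 rad, about 99 mm from the scanner window and within 2 mm of the line of sight.

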